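Tighten the vice's hold-down nut with the adjustable wrench

ROBOT

A 6-joint arm with a two-finger parallel gripper is mounted at the origin on the work surface. World frame = base frame: x ahead of the robot, y to its left, z up, the work surface at z = 0. Lengths are in mm, angles in rad, forces in N, time in s.
With the tool pointing down it reaches from about 350 to 975 mm from the base axis. Payload 7.1 kg.
Tool frame: the origin (TCP) lies on the front face of the gripper's body, between the roots of the fingers; the fingertips stand 80 mm ahead of it and the grasp point (between the pads) lies 61 mm ahead of it; z points along the fingers, y is the line along which they close (so a half turn about z gives the same grasp; the last joint's range is limited). The gripper opens to 88 mm and grips with 3 to 60 N. Pads are 20 mm wide; open, the fingers measure 115 mm over their backs; the gripper's body (75 mm by 178 mm) begins 61 mm behind the grasp point.
Start: joints at [1.234, 0.423, 1.63, -0, 1.089, -0.019], TCP at [195.267, 593.697, 302.675] pointing down, gripper open.
Joint ranges: [-3, 3], [-0.9, 2.11], [0.09, 2.58], [-1.31, 4.45], [0.11, 2.69], [-2.54, 2.54]. Speed limits (rad/s): [2.39, 2.39, 3.01, 3.14, 3.14, 3.14].

INTERFACE

Orientations are given as a rotation vector (axis times angle).
In Python, from workcell import readout, vision, close_job gives the robot as it stands.
- The arm moves only by the tool servo_tool, never from a script. Its argument "plan" is a list that holds one entry, the list of rows, each a list of 7 numbers: the gripper command: -1 is fully open, 1 is shut, values between are in proportion, then the shift along the world's x, y, z in units of 40 mm (1.0 is 40 mm), then the turn, a rotation vector about the world's x, y, z in units of 5 degrees (1.0 is 5 degrees). A call has 1 to 5 rows; each row shifts and turns the commanded pose from where the row before left it; what a row does not reach is not made up. A row lasts 1/12 s, in which the tool goes at most 41.7 mm and 7.16 degrees, less where a joint would pass 70% of its speed; a pose out of reach is approached as far as the arm can. A call is refused whole if a number of a shift passes 1 or a number of a turn 1, either way. A call with a gripper value outside its range is refused whole. The fingers move at their own pace and stop on an object; the grip force is fixed at half the most. Time passes only in rows, so rows that do not move let the fingers close. It gives the time, the measured TCP pose, the force, the opening and the grip force at its end, in the units of the state.
- readout.get_obs(): the state, without advancing time (a new reading comes with each control period).
- vision.get_image(name): name is "side" or "top" or "wrist"; returns the picture (400x640x3 uint8, red, green, blue); there is no depth.
- vision.camera_params(name): a dict with "fx", "fy", "cx", "cy" (pixels), "rvec" (rotation vector, rad) and "tvec" (3), from world to camera coordinates, as OpenCV has them; the wrist camera has in their place "hand_eye" (4x4, takes a point from camera to tool coordinates, whose origin is the TCP and whose axes are the flange's). Camera axes: x right, y down, z forward; pixel columns grow to the right and rows downward; lengths in mm; the calibration is good to about 2 mm. A picture is of the moment at which its call begins: read the wrist's pose just before it. camera_params takes no time and is no camera call.
- close_job(): hands the job in; it is judged then, once.
The state is a dict: "t": time; "qpos": joint angles; "qvel": joint speeds; "joint_torque": joint torques, N m; "ee_pos": TCP position; "orientation": TCP orientation; "ft_force": force on the tool from outside, world axes, zero at the start; "moment": the same for the moment, N m; "width": finger opening in mm; "grasp_force": force on a finger pad.
Only numpy, scipy, OpenCV 4.12 (cv2) and the standard library are available. Lean on these libraries where they do the work, as an engineer would, in place of code of your own. Each camera call takes 0.05 s, during which the arm holds its last target. There are 200 camera calls.

TASK

The machine vice's hold-down nut needs tightening. The adjustable wrench is already slipped over that nut, but its jaws are too wide: leave it there and roll its worm until the jaws just fit the nut, and only then pull the handle to tighten the nut by one flat, a sixth of a turn clockwise seen from above. Leave the wrench snug on the nut, and do not disturb the other things lying about.

Things in the scene. Friction and masses are not known exactly. Their poses are not given: they have to be found in the camera images.
- nut_center (a point): Centre of the loose hex nut, 24 mm across flats, 27.7 mm across corners, 13 mm high, on a 45 mm washer on the lug at the vice's right side (-y of the vice). Its z axis is up. Washer top 53 mm above the bench, nut top 66 mm, stud end 68.5 mm. The same nut on the other lug is already tight.
- nut (a joint): Turn of that nut from its start, rad: 0 at the start, positive = clockwise seen from above = tightening. It resists with a steady 0.22 N m (1.4 N at handle_grip, plus about 1 N for the wrench sliding on the bed) and stays where it is left.
- mouth (a point): Point of the wrench that lies on the nut's axis when the jaws grip it, mid-way up the 12.5 mm thick head. x points out of the mouth (away from the handle), y from the fixed to the movable jaw, z up. The 250 mm steel wrench is loose, about 0.4 kg; it rests on the washer and on its handle's end, so it slopes down to the handle by 4 degrees.
- worm_center (a point): Centre of the knurled worm in the window of the wrench's head, 40 mm behind the mouth and 11 mm to the movable jaw's side; axes as mouth. The worm is 18 mm across, 16 mm long along y and stands 2.7 mm proud of the head: its top is 9 mm above this point. Dragging its top along +x (to the nut) closes the jaws 0.05 to 0.07 mm per mm, along -x opens them; about 3 N of drag rolls it.
- handle_grip (a point): Middle of the wrench's handle, 158 mm from the nut's axis, half-way up the handle (22 mm wide for the fingers, 8 mm thick). x runs along the handle towards the head. The handle's underside is about 6 mm above the bed (46 mm above the bench) here; its end is 75 mm further out and rests on the bed.
- jaw (a joint): Opening between the wrench's jaws, m (0.024 = just fits the nut; about 0.0238 when pressed home). Only the worm moves it; it stays where it is left, and the worm stops turning when the jaws meet the nut. At the start 0.027 to 0.0285.
- vice: Grey machine vice, fixed to the bed, 300 mm along its x, 104 mm wide, 66 mm high (76 mm with the pine block in its jaws), a lug 119 mm out on either side. Origin at the centre of its underside, on the bed.
- bed: T-slotted cast-iron bed plate, fixed, 500 (x) by 560 (y) by 40 mm high. Origin at the centre of its underside on the bench.
- step_block: Bystander on the bed: dark steel step block, 60 by 30 by 36 mm. Origin at the centre of its underside.
- offcut: Bystander on the bench: pine offcut 90 by 44 by 20 mm. Origin at the centre of its underside.
- brush: Bystander on the bench: bench brush, 260 mm long, 36 mm high. Origin at the centre of its underside.
- square: Bystander on the bench: try square, wooden stock 80 by 20 by 16 mm, steel blade 140 mm. Origin under the stock, near the blade.

How it is judged:
By the outcome, as a careful person would: the job done as asked, in the order asked, and still so for the second after the job is handed in, with the robot touching nothing.
It also fails if it takes over 61 s, if anything falls off the work surface, if the arm or the gripper's body presses on something with over 40 N, if the wrist force passes 120 N, or if a joint passes its speed limit or range.

## Working session

There is one attempt and no reset: what is moved stays moved. The work goes in short steps, Python scripts to look and compute and a tool call to move; the robot and the scene stay as the last step left them, time stands still between calls to the robot, and variables do not carry over. Pictures are saved under pics/ and viewed, at most 10 in all, crops included, and the job is handed in when it is done.

Besides the shell and the picture viewer there is one more tool, called as name(argument=value, ...) on one line, values as JSON. servo_tool: Moves the arm, as the interface text tells. Its arguments: {"type":"object","properties":{"plan":{"type":"array"}},"required":["plan"]}

```bash
mkdir -p pics; cat > h.py <<'E'
import numpy as np, cv2
from scipy.spatial.transform import Rotation as R
from workcell import readout, vision
def cam(name):
    p=vision.camera_params(name); K=np.array([[p['fx'],0,p['cx']],[0,p['fy'],p['cy']],[0,0,1.]])
    if 'hand_eye' in p:
        o=readout.get_obs(); T=np.eye(4); T[:3,:3]=R.from_rotvec(o['orientation']).as_matrix(); T[:3,3]=o['ee_pos']
        W=T@np.array(p['hand_eye']); Rm=W[:3,:3].T; t=-Rm@W[:3,3]
    else: Rm=R.from_rotvec(np.ravel(p['rvec'])).as_matrix(); t=np.ravel(p['tvec'])
    return K,Rm,t
def pix2z(c,uv,z):
    K,Rm,t=c; d=Rm.T@np.linalg.inv(K)@np.array([uv[0],uv[1],1.]); o=-Rm.T@t
    return o+d*(z-o[2])/d[2]
def proj(c,P):
    K,Rm,t=c; q=K@(Rm@np.array(P,float)+t); return q[:2]/q[2]
def snap(name,fn,crop=None,s=1):
    c=cam(name); im=vision.get_image(name)
    if crop: x0,y0,x1,y1=crop; im=im[y0:y1,x0:x1]
    if s!=1: im=cv2.resize(im,None,fx=s,fy=s,interpolation=cv2.INTER_CUBIC)
    cv2.imwrite('pics/'+fn,np.ascontiguousarray(im[...,::-1])); return c
E
python3 - <<'E'
from h import *
c=snap('top','top1.png'); snap('side','side1.png')
print(c); print(cam('side')); o=readout.get_obs(); print(o)
print(vision.camera_params('wrist'))
E
```

```text
(array([[476.85706337,   0.        , 314.81183797],
       [  0.        , 476.85706337, 192.51127229],
       [  0.        ,   0.        ,   1.        ]]), array([[ 0.02022019, -0.99970441,  0.01349934],
       [-0.98590265, -0.02218047, -0.16584325],
       [ 0.16609365, -0.00995565, -0.98605973]]), array([  26.72511982,  603.32843791, 1193.2575497 ]))
(array([[413.0442218 ,   0.        , 318.72077498],
       [  0.        , 413.0442218 , 204.73346444],
       [  0.        ,   0.        ,   1.        ]]), array([[ 0.90785944, -0.41906644, -0.01321181],
       [-0.28218124, -0.5874    , -0.75850839],
       [ 0.31010479,  0.69234714, -0.65152933]]), array([-527.35640791,  258.75439666,  965.18487597]))
{'t': 0.1, 'qpos': array([ 1.23397414e+00,  4.23764336e-01,  1.63057469e+00,  4.93484146e-05,
        1.08858993e+00, -1.89820284e-02]), 'qvel': array([-0.00124905, -0.00496349, -0.00095951, -0.00088477,  0.00200928,
        0.00034669]), 'joint_torque': array([ 7.38929702e-05, -5.45610988e+01, -2.74326235e+01,  6.45866082e-02,
        1.88184780e-02, -2.02791836e-05]), 'ee_pos': array([195.15437431, 593.35807306, 301.99468721]), 'orientation': array([-4.97154485e-01, -3.10172235e+00,  2.05359237e-03]), 'ft_force': array([-0.10351981, -0.02538029,  0.25493358]), 'moment': array([ 0.0522042 , -0.00081162,  0.04613973]), 'grasp_force': 0.0, 'width': 87.66401750897221}
{'fx': 277.1436951982074, 'fy': 277.1436951982074, 'cx': 318.4852110444169, 'cy': 198.3776922830923, 'hand_eye': array([[ 1.27199689e-04, -9.53620012e-01, -3.01013050e-01,
         8.27434886e+01],
       [ 9.99999091e-01,  5.25398324e-04, -1.24190889e-03,
        -3.44319063e-01],
       [ 1.34246092e-03, -3.01012619e-01,  9.53619212e-01,
        -8.19324312e+01],
       [ 0.00000000e+00,  0.00000000e+00,  0.00000000e+00,
         1.00000000e+00]])}
```

View pics/top1.png

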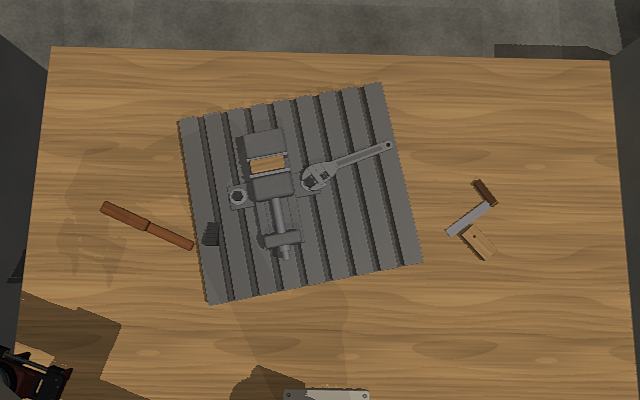

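The bed is in the middle of the picture. The wrench head is near (316,178) and its handle runs to (388,146). The step block is at (210,233). I'll enlarge the wrench next.

```bash
python3 - <<'E'
from h import *
snap('top','top2.png',(280,130,400,215),6.6)
E
```

```text
(no output)
```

View pics/top2.png

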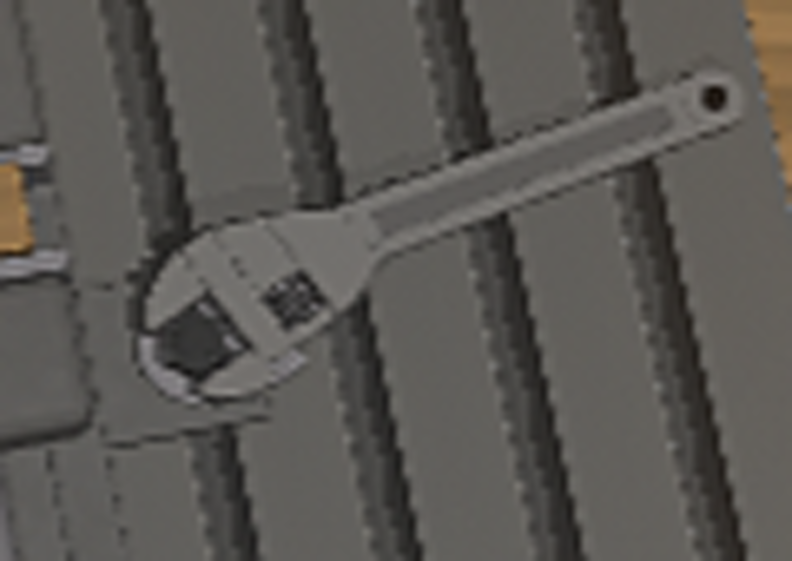

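The nut is near crop (198,340), the worm near (295,300) and the handle hole at (714,98). The movable jaw is on the side facing the robot.

```bash
python3 - <<'E'
from h import *
c=cam('top')
f=lambda u,v,z: pix2z(c,(280+(u+.5)/6.6-.5,130+(v+.5)/6.6-.5),z)
n=f(198,340,66);w=f(295,300,65.7);h=f(714,98,48)
for p in(n,w,h):print(p.round(1))
d=n-h;d[2]=0;print(np.linalg.norm(d),np.degrees(np.arctan2(d[1],d[0])))
x=d/np.linalg.norm(d);y=np.array([-x[1],x[0],0]);print((w-n)@x,(w-n)@y)
print(R.from_rotvec(readout.get_obs()['orientation']).as_matrix().round(3))
for q in [(316,178)]:print(proj(cam('side'),n),proj(cam('side'),h))
E
```

```text
[629.6  53.9  66. ]
[646.5  16.2  65.7]
[ 737.2 -152.    48. ]
232.34014830207897 117.59271315898046
-41.26332134076909 2.481579096836958
[[-0.95   0.312 -0.   ]
 [ 0.312  0.95  -0.001]
 [ 0.    -0.001 -1.   ]]
[326.14342051 204.51269094] [398.80118414 245.21601711]
```

View pics/side1.png

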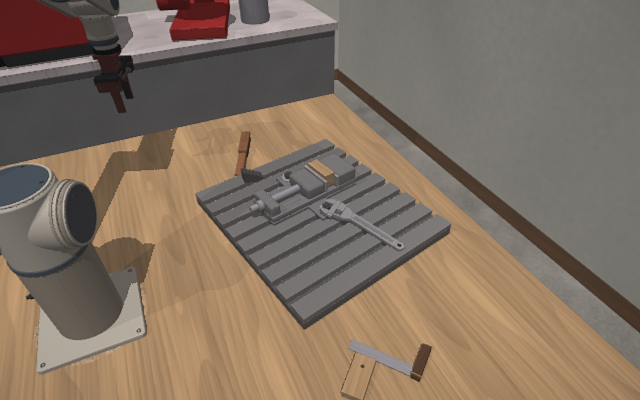

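The side view agrees with the top one, and the wrench lies free with its handle pointing to -y. I'll move above the head, with tool x along the wrench, for a close look with the wrist camera.

servo_tool(plan=[[[1,0.556,-0.704,0,0,0,-0.44],[1,0.556,-0.704,0,0,0,-0.44],[1,0.556,-0.704,0,0,0,-0.44],[1,0.556,-0.704,0,0,0,-0.44],[1,0.556,-0.704,0,0,0,-0.44]]])

```text
t: 0.57
ee_pos: [307.0, 451.5, 302.5]
orientation: [-0.794, -3.039, 0.001]
ft_force: [1.2, -0.1, -0.6]
width: 57.9
grasp_force: 0.0
```

servo_tool(plan=[[[1,0.556,-0.704,0,0,0,-0.44],[1,0.556,-0.704,0,0,0,-0.44],[1,0.556,-0.704,0,0,0,-0.44],[1,0.556,-0.704,0,0,0,-0.44],[1,0.556,-0.704,0,0,0,-0.44]]])

```text
t: 0.98
ee_pos: [418.4, 310.5, 302.6]
orientation: [-1.082, -2.949, 0.0]
ft_force: [-0.7, 0.9, -0.5]
width: 24.4
grasp_force: 0.0
```

servo_tool(plan=[[[1,0.556,-0.704,-0.2,0,0,-0.44],[1,0.556,-0.704,-0.2,0,0,-0.44],[1,0.556,-0.704,-0.2,0,0,-0.44],[1,0.556,-0.704,-0.2,0,0,-0.44],[1,0.556,-0.704,-0.2,0,0,-0.44]]])

```text
t: 1.4
ee_pos: [529.6, 169.6, 262.2]
orientation: [-1.36, -2.832, 0.0]
ft_force: [1.3, 1.1, -0.0]
width: 0.6
grasp_force: 0.0
```

servo_tool(plan=[[[1,0.556,-0.704,-0.25,0,0,-0.44],[1,0.556,-0.704,-0.25,0,0,-0.44],[1,0.556,-0.704,-0.25,0,0,-0.44],[1,0.556,-0.704,-0.25,0,0,-0.44],[1,0.556,-0.704,-0.25,0,0,-0.44]]])

```text
t: 1.82
ee_pos: [640.8, 28.9, 211.9]
orientation: [-1.626, -2.688, 0.0]
ft_force: [0.5, 1.1, -0.1]
width: 0.4
grasp_force: 0.0
```

servo_tool(plan=[[[1,0,0,0,0,0,0],[1,0,0,0,0,0,0]]])

```text
t: 1.98
ee_pos: [640.2, 28.9, 211.5]
orientation: [-1.626, -2.686, 0.001]
ft_force: [-0.8, 0.1, -0.4]
width: 0.3
grasp_force: 0.0
```

```bash
python3 - <<'E'
from h import *
c=snap('wrist','w1.png'); o=readout.get_obs(); print(o['ee_pos'],o['qpos'],o['ft_force'],o['width']);print(R.from_rotvec(o['orientation']).as_matrix().round(3))
E
```

```text
[639.64128246  30.1030105  211.9680526 ] [ 2.83519214e-02  5.53476004e-01  1.65172240e+00  3.14732440e-04
  9.38012997e-01 -4.55924413e-01] [-0.23285271  0.64008644 -0.34892864] 0.4058246125628521
[[-0.465  0.885 -0.002]
 [ 0.885  0.465  0.   ]
 [ 0.001 -0.001 -1.   ]]
```

View pics/w1.png

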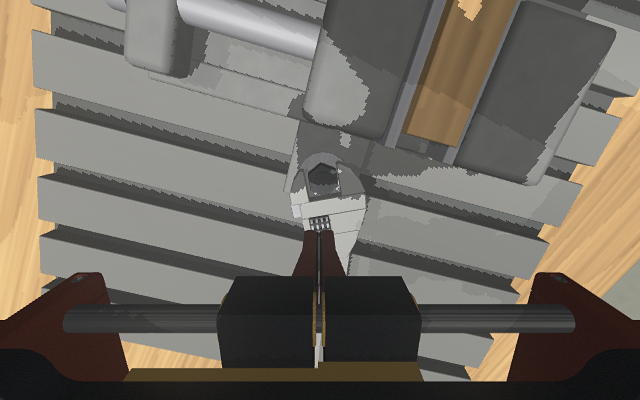

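The nut is near (323,175) and the worm near (320,222), just ahead of the closed fingers. Enlarging.

```bash
python3 - <<'E'
from h import *
im=cv2.imread('pics/w1.png')[145:240,275:385]
cv2.imwrite('pics/w1c.png',cv2.resize(im,None,fx=6,fy=6,interpolation=cv2.INTER_CUBIC))
E
```

```text
(no output)
```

View pics/w1c.png

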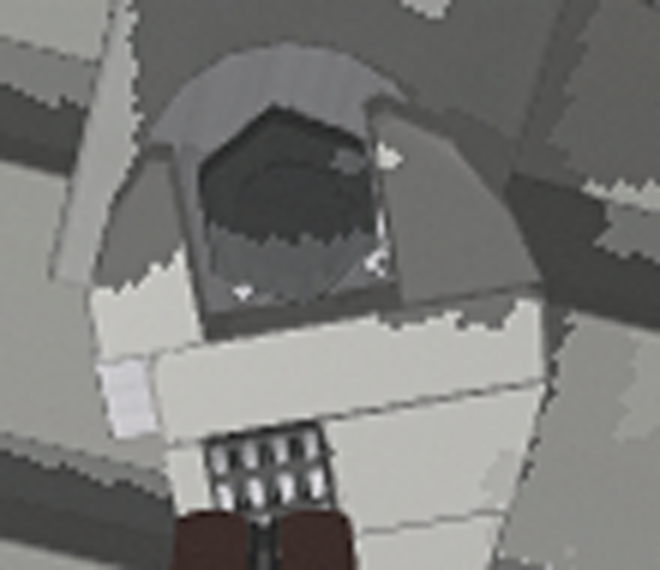

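```bash
python3 - <<'E'
from h import *
p=vision.camera_params('wrist');K=cam('wrist')[0]
T=np.eye(4);T[:3,:3]=R.from_rotvec(readout.get_obs()['orientation']).as_matrix();T[:3,3]=[640,29.5,211.8]
W=T@np.array(p['hand_eye']);c=(K,W[:3,:3].T,-W[:3,:3].T@W[:3,3])
f=lambda u,v,z: pix2z(c,(275+(u+.5)/6-.5,145+(v+.5)/6-.5),z)
ang=lambda a,b:np.degrees(np.arctan2(*(b-a)[1::-1]))
a,b=f(400,300,65.5),f(370,110,65.5); print('fixed',ang(a,b))
c1,d=f(205,335,65.5),f(172,150,65.5); print('mov',ang(c1,d))
print('throat',ang(a,c1)-90, np.linalg.norm(a-c1),a,c1)
print('nut',f(288,205,66))
for q in [(205,440),(320,420),(335,510),(225,520)]: print('worm',f(*q,62.5))
t=cam('top'); 
for P in(f(288,205,66),f(270,470,65)): u=proj(t,P); print((u-[280,130])*6.6)
E
```

```text
fixed 127.72202987617715
mov 126.78647761709577
throat -231.53876999631774 28.506612146190296 [650.54479794  50.77641265  65.5       ] [628.22328792  33.04572945  65.5       ]
nut [629.7245315   55.72950821  66.        ]
worm [636.08282649  17.47073883  62.5       ]
worm [649.74657618  28.28342922  62.5       ]
worm [658.65538443  16.53917345  62.5       ]
worm [644.69758324   7.3095261   62.5       ]
[190.51675174 336.71528623]
[285.84984536 297.56322507]
```

The mouth's x axis points at about 127.5°, so the head is offset about 10° from the handle. The worm is at about (646.5, 16.8). Next I'll hover the closed tips just behind the worm, tilted 4° to match the wrench's slope.

servo_tool(plan=[[[1,0.18,-0.32,-0.72,0,0,1],[1,0.18,-0.32,-0.72,0,0,1],[1,0,0,0,0.71,0.37,0],[1,0,0,0,0,0,0],[1,0,0,0,0,0,0]]])

```text
t: 2.45
ee_pos: [654.3, 5.6, 155.5]
orientation: [-1.358, -2.771, -0.063]
ft_force: [0.2, 1.1, 1.3]
width: 0.7
grasp_force: 0.0
```

servo_tool(plan=[[[1,0,0,-0.05,0,0,0],[1,0,0,-0.05,0,0,0],[1,0,0,0,0,0,0],[1,0,0,0,0,0,0]]])

```text
t: 2.78
ee_pos: [654.4, 5.5, 151.7]
orientation: [-1.357, -2.771, -0.064]
ft_force: [-0.7, -0.0, -0.0]
width: 0.3
grasp_force: 0.0
```

```bash
python3 - <<'E'
from h import *
P=[]
c=snap('wrist','w2.png',(240,130,400,250),5)
for i in range(4):
  vision.get_image('side') if i else 0
  o=readout.get_obs();M=R.from_rotvec(o['orientation']).as_matrix();P.append(np.r_[o['ee_pos'],o['ee_pos']+80*M[:,2]])
print(np.mean(P,0),np.std(P,0),M.round(3),o['ft_force'])
E
```

```text
[654.50556291   5.17098521 151.45882782 651.9698521   10.10354204
  71.65131006] [0.02063002 0.12555573 0.10131715 0.01432087 0.1194343  0.10058192] [[-0.612  0.79  -0.032]
 [ 0.788  0.612  0.062]
 [ 0.068  0.013 -0.998]] [ 0.41799396 -1.26268243 -0.77684399]
```

View pics/w2.png

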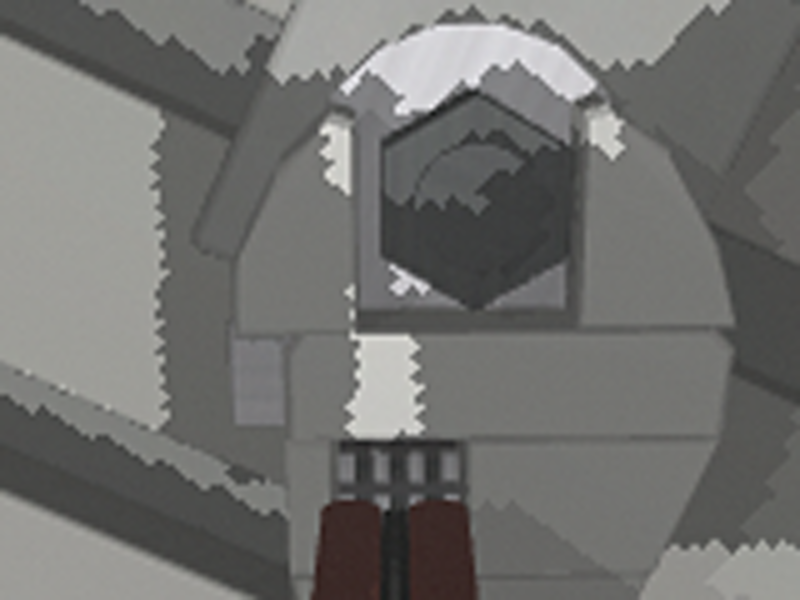

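The view is clean. The tips are centred on the worm (tips at column 395, worm at 400), the nut's flats are parallel to the jaws, and there is a gap on the movable side. Now I'll descend to contact.

servo_tool(plan=[[[1,0,0,-0.075,0,0,0],[1,0,0,0,0,0,0],[1,0,0,0,0,0,0]]])

```text
t: 3.23
ee_pos: [654.3, 4.8, 147.8]
orientation: [-1.357, -2.769, -0.064]
ft_force: [0.3, -0.3, 0.5]
width: 0.5
grasp_force: 0.0
```

servo_tool(plan=[[[1,0,0,-0.025,0,0,0],[1,0,0,0,0,0,0],[1,0,0,0,0,0,0]]])

```text
t: 3.48
ee_pos: [654.5, 4.9, 147.0]
orientation: [-1.357, -2.77, -0.064]
ft_force: [0.4, 0.9, 0.2]
width: 0.3
grasp_force: 0.0
```

servo_tool(plan=[[[1,0,0,-0.02,0,0,0],[1,0,0,0,0,0,0],[1,0,0,0,0,0,0]]])

```text
t: 3.73
ee_pos: [654.5, 4.9, 146.4]
orientation: [-1.357, -2.77, -0.064]
ft_force: [-0.7, -0.1, 1.9]
width: 0.6
grasp_force: 0.8
```

servo_tool(plan=[[[1,0,0,-0.02,0,0,0],[1,0,0,0,0,0,0],[1,0,0,0,0,0,0]]])

```text
t: 3.98
ee_pos: [654.7, 4.8, 146.2]
orientation: [-1.357, -2.771, -0.064]
ft_force: [-1.9, -0.7, 6.2]
width: 0.5
grasp_force: 2.9
```

servo_tool(plan=[[[1,0,0,-0.02,0,0,0],[1,-0.07,0.09,0.008,0,0,0],[1,-0.07,0.09,0.008,0,0,0]]])

```text
t: 4.23
ee_pos: [650.0, 11.3, 146.6]
orientation: [-1.359, -2.773, -0.065]
ft_force: [1.3, -3.6, 6.0]
width: 0.5
grasp_force: 3.4
```

servo_tool(plan=[[[1,-0.07,0.09,0.008,0,0,0],[1,-0.07,0.09,0.008,0,0,0],[1,0,0,0,0,0,0]]])

```text
t: 4.48
ee_pos: [644.1, 19.3, 147.2]
orientation: [-1.358, -2.773, -0.065]
ft_force: [0.8, -1.5, 6.2]
width: 0.4
grasp_force: 3.3
```

```bash
python3 - <<'E'
from h import *
c=snap('wrist','w3.png',(240,130,400,250),5)
o=readout.get_obs();M=R.from_rotvec(o['orientation']).as_matrix();print(o['ee_pos']+80*M[:,2],o['ft_force'])
E
```

```text
[641.90002893  24.06642494  67.36080784] [-0.52673385 -1.39293256  6.62130939]
```

View pics/w3.png

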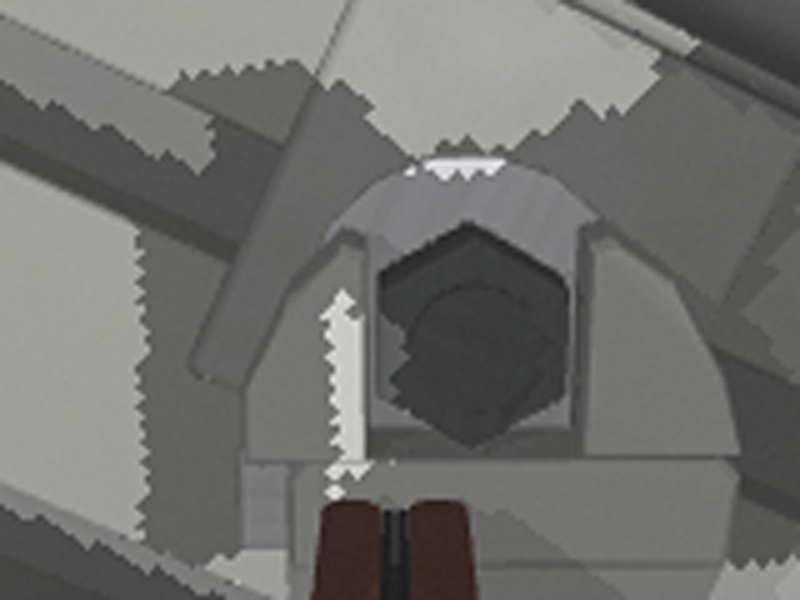

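The stroke worked: the gap on the movable side shrank from about 28.0 to 26.9 mm (jaw faces at columns 367 and 580). Two more strokes follow.

servo_tool(plan=[[[1,0,0,0.15,0,0,0],[1,0.28,-0.36,-0.032,0,0,0],[1,0,0,0,0,0,0],[1,0,0,-0.1,0,0,0],[1,0,0,-0.058,0,0,0]]])

```text
t: 4.95
ee_pos: [654.8, 4.8, 145.2]
orientation: [-1.358, -2.771, -0.064]
ft_force: [-4.4, -5.4, 24.9]
width: 0.7
grasp_force: 12.5
```

servo_tool(plan=[[[1,-0.07,0.09,0.008,0,0,0],[1,-0.07,0.09,0.008,0,0,0],[1,-0.07,0.09,0.008,0,0,0],[1,-0.07,0.09,0.008,0,0,0],[1,0,0,0,0,0,0]]])

```text
t: 5.37
ee_pos: [643.5, 19.6, 147.0]
orientation: [-1.358, -2.772, -0.065]
ft_force: [-0.6, -3.2, 10.6]
width: 0.5
grasp_force: 5.3
```

servo_tool(plan=[[[1,0,0,0.15,0,0,0],[1,0.28,-0.36,-0.032,0,0,0],[1,0,0,0,0,0,0],[1,0,0,-0.1,0,0,0],[1,0,0,-0.05,0,0,0]]])

```text
t: 5.78
ee_pos: [654.6, 5.0, 145.2]
orientation: [-1.358, -2.771, -0.064]
ft_force: [-3.6, -6.2, 24.5]
width: 0.3
grasp_force: 12.1
```

servo_tool(plan=[[[1,-0.07,0.09,0.008,0,0,0],[1,-0.07,0.09,0.008,0,0,0],[1,-0.07,0.09,0.008,0,0,0],[1,-0.07,0.09,0.008,0,0,0],[1,0,0,0,0,0,0]]])

```text
t: 6.2
ee_pos: [642.9, 19.3, 146.8]
orientation: [-1.357, -2.772, -0.063]
ft_force: [-2.5, -4.6, 14.0]
width: 0.2
grasp_force: 6.7
```

```bash
python3 - <<'E'
from h import *
c=snap('wrist','w4.png',(240,130,400,250),5)
o=readout.get_obs();M=R.from_rotvec(o['orientation']).as_matrix();print(o['ee_pos']+80*M[:,2],o['ft_force'])
E
```

```text
[640.44838552  24.12348878  67.05449931] [-2.63201221 -4.65475905 13.06746332]
```

View pics/w4.png

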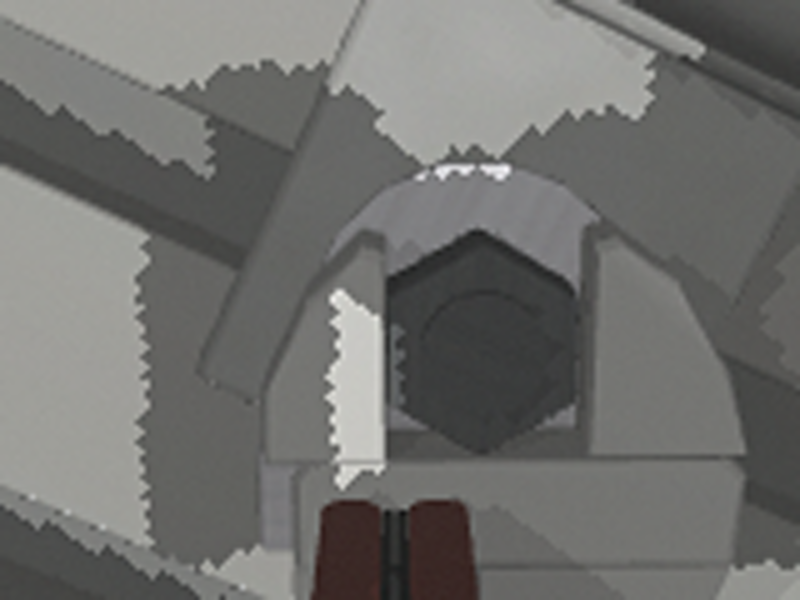

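The gap is nearly closed (jaw faces at columns 386 and 582, nut from 388 to 577), so the opening is about 24.8 mm. I'll do two more strokes a little lighter, reading the drag mid-stroke to detect the stop.

servo_tool(plan=[[[1,0,0,0.15,0,0,0],[1,0.28,-0.36,-0.032,0,0,0],[1,0,0,0,0,0,0],[1,0,0,-0.1,0,0,0],[1,0,0,-0.045,0,0,0]]])

```text
t: 6.67
ee_pos: [654.6, 5.1, 145.3]
orientation: [-1.358, -2.771, -0.064]
ft_force: [-2.9, -5.8, 21.2]
width: 0.9
grasp_force: 11.0
```

servo_tool(plan=[[[1,-0.07,0.09,0.008,0,0,0],[1,-0.07,0.09,0.008,0,0,0]]])

```text
t: 6.83
ee_pos: [649.4, 11.6, 146.4]
orientation: [-1.358, -2.773, -0.063]
ft_force: [-0.3, -7.9, 11.8]
width: 0.6
grasp_force: 6.3
```

servo_tool(plan=[[[1,-0.07,0.09,0.008,0,0,0]]])

```text
t: 6.92
ee_pos: [646.4, 15.2, 146.7]
orientation: [-1.358, -2.773, -0.063]
ft_force: [-0.7, -8.0, 12.6]
width: 0.4
grasp_force: 6.4
```

servo_tool(plan=[[[1,-0.07,0.09,0.008,0,0,0],[1,0,0,0,0,0,0]]])

```text
t: 7.08
ee_pos: [642.8, 19.3, 146.9]
orientation: [-1.357, -2.772, -0.063]
ft_force: [-2.6, -5.9, 13.7]
width: 0.6
grasp_force: 6.6
```

servo_tool(plan=[[[1,0,0,0.15,0,0,0],[1,0.28,-0.36,-0.032,0,0,0],[1,0,0,0,0,0,0],[1,0,0,-0.1,0,0,0],[1,0,0,-0.05,0,0,0]]])

```text
t: 7.5
ee_pos: [654.5, 5.1, 145.2]
orientation: [-1.358, -2.771, -0.064]
ft_force: [-3.3, -6.0, 23.2]
width: 0.1
grasp_force: 11.6
```

servo_tool(plan=[[[1,-0.07,0.09,0.008,0,0,0],[1,-0.07,0.09,0.008,0,0,0]]])

```text
t: 7.67
ee_pos: [649.4, 11.6, 146.4]
orientation: [-1.358, -2.773, -0.063]
ft_force: [-1.3, -7.5, 12.6]
width: 0.5
grasp_force: 6.3
```

servo_tool(plan=[[[1,-0.07,0.09,0.008,0,0,0]]])

```text
t: 7.75
ee_pos: [646.4, 15.2, 146.7]
orientation: [-1.358, -2.773, -0.063]
ft_force: [-1.7, -8.2, 12.8]
width: 0.7
grasp_force: 6.5
```

servo_tool(plan=[[[1,-0.07,0.09,0.008,0,0,0],[1,0,0,0,0,0,0]]])

```text
t: 7.92
ee_pos: [643.0, 19.3, 146.9]
orientation: [-1.357, -2.772, -0.063]
ft_force: [-2.7, -6.7, 11.7]
width: 0.6
grasp_force: 6.3
```

```bash
python3 - <<'E'
from h import *
c=snap('wrist','w5.png',(240,130,400,250),5)
o=readout.get_obs();M=R.from_rotvec(o['orientation']).as_matrix();print(o['ee_pos']+80*M[:,2],o['ft_force'])
for n in ('w4','w5'):
  g=cv2.imread(f'pics/{n}.png',0); print(n,g[395:405].mean(0)[360:410:3].astype(int),g[395:405].mean(0)[560:610:3].astype(int))
E
```

```text
[640.58313645  24.028785    67.08991292] [-2.26350505 -5.64534702 12.63450337]
w4 [197 196 197 198 198 206 194 167 110  68  78  96  91  92  90  71  56] [ 59  59  61  61  62  75  79  70  71  82  87  99 115 121 117 116 115]
w5 [197 197 197 198 198 202 200 195 133  68  72  91  91  92  89  83  72] [ 59  58  58  55  56  72  94 108 116 117 117 117 116 116 116 117 116]
```

View pics/w5.png

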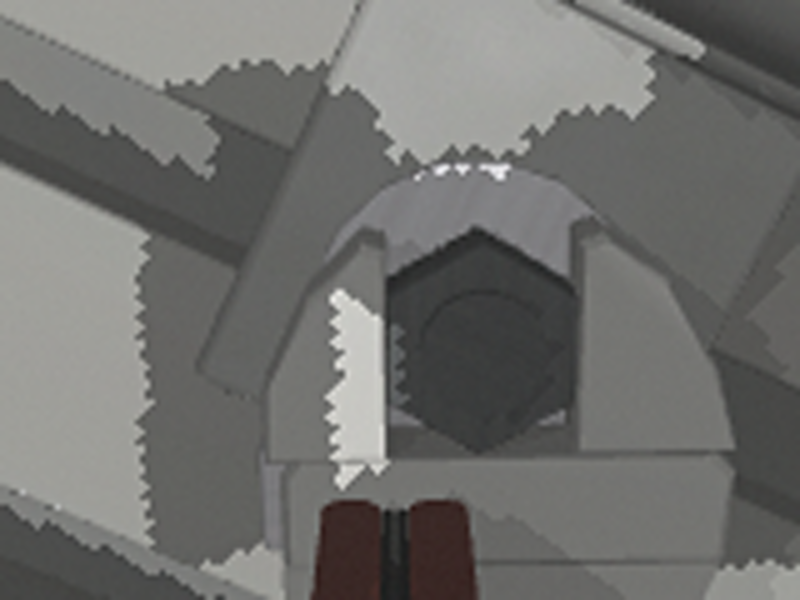

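Both jaws now touch the nut (columns 386 and 577), so the fit is snug, and the last stroke stalled. I'll lift away and measure the handle.

servo_tool(plan=[[[1,0,0,0.5,0,0,0],[0.2,-0.3,0.6,1,0,0,0],[0,-0.3,0.9,0.8,0,0,0],[-0.1,0,0,0,0,0,0]]])

```text
t: 8.3
ee_pos: [622.8, 74.5, 231.6]
orientation: [-1.356, -2.774, -0.07]
ft_force: [1.1, 0.5, 1.6]
width: 17.1
grasp_force: 0.0
```

```bash
python3 - <<'E'
from h import *
c=snap('top','top3.png',(280,130,400,215),6.6)
o=readout.get_obs();print(o['ee_pos'],o['width'])
E
```

```text
[622.58494939  72.94726102 229.43166563] 21.15831789419904
```

View pics/top3.png

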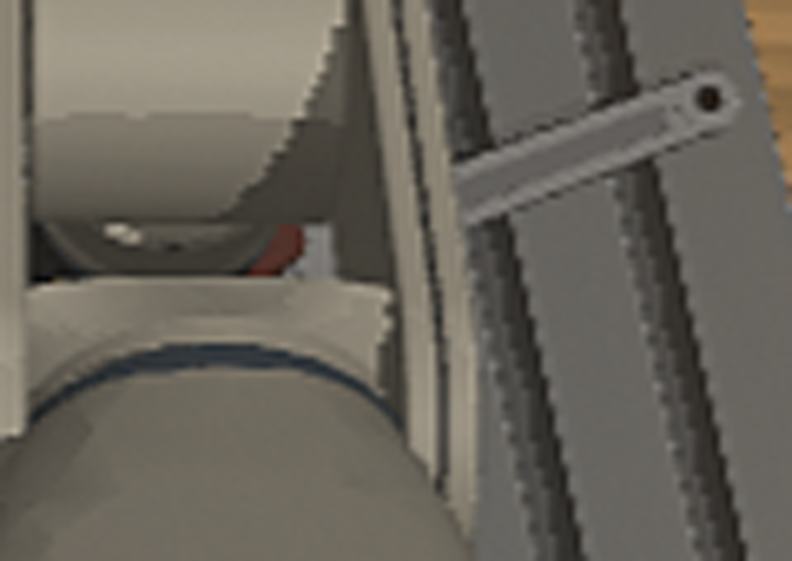

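The hole is now at crop (709,98). The handle's centre line passes through about (560,156).

```bash
python3 - <<'E'
from h import *
c=cam('top')
f=lambda u,v,z: pix2z(c,(280+(u+.5)/6.6-.5,130+(v+.5)/6.6-.5),z)
n=np.array([629.7,54.8,0]);h=f(709,98,48.5);m=f(560,156,52.5)
d=(m-h)[:2];d/=np.linalg.norm(d);print(h,m,'ang',np.degrees(np.arctan2(d[1],d[0])))
for s in(60,66,72):
  g=h[:2]+d*s; r=g-n[:2]; print(s,g,np.linalg.norm(r),np.degrees(np.arctan2(r[1],r[0])))
o=readout.get_obs();M=R.from_rotvec(o['orientation']).as_matrix();print(o['ee_pos'],M.round(3),o['qpos'])
E
```

```text
[ 737.0021098  -149.91857395   48.5       ] [710.49181242 -89.35750185  52.5       ] ang 113.64115169103744
60 [712.94168435 -94.95407698] 171.33435611735254 -60.93224855256972
66 [710.53564181 -89.45762728] 165.36222064287685 -60.73564375712427
72 [708.12959927 -83.96117758] 159.3921781196906 -60.524308629445855
[622.58494939  72.94726102 229.43166563] [[-0.614  0.789 -0.029]
 [ 0.786  0.615  0.063]
 [ 0.067  0.016 -0.998]] [ 0.07397062  0.52028925  1.66378157  0.07769978  0.98331934 -0.63248521]
```

servo_tool(plan=[[[-0.5,0.438,-0.805,0,0,0,-0.95],[-0.5,0.438,-0.805,0,0,0,-0.95],[-0.5,0.438,-0.805,0,0,0,-0.95],[-0.5,0.438,-0.805,0,0,0,0],[-0.5,0.438,-0.805,0,0,0,0]]])

```text
t: 8.77
ee_pos: [709.9, -92.2, 225.0]
orientation: [-1.692, -2.582, -0.072]
ft_force: [0.2, 0.5, 0.1]
width: 53.9
grasp_force: 0.0
```

servo_tool(plan=[[[-0.5,0,0,-0.66,0,0,0],[-0.5,0,0,-0.66,0,0,0],[-0.5,0,0,-0.66,0,0,0],[-0.5,0,0,0,0,0,0],[-0.5,0,0,0,0,0,0]]])

```text
t: 9.18
ee_pos: [708.5, -90.6, 144.9]
orientation: [-1.691, -2.58, -0.07]
ft_force: [-0.9, 0.2, -0.2]
width: 66.1
grasp_force: 0.0
```

```bash
python3 - <<'E'
from h import *
o=readout.get_obs();M=R.from_rotvec(o['orientation']).as_matrix();print(o['ee_pos'],o['ee_pos']+80*M[:,2],M.round(3),o['width'])
print('x az',np.degrees(np.arctan2(M[1,0],M[0,0])))
E
```

```text
[708.46218574 -90.60616568 144.90464093] [706.69575424 -85.09038944  65.11456678] [[-0.398  0.917 -0.022]
 [ 0.914  0.399  0.069]
 [ 0.072  0.007 -0.997]] 66.11419613671266
x az 113.53415336882807
```

servo_tool(plan=[[[-0.5,0.02,0.01,-0.27,0,0,0],[-0.5,0.02,0.01,-0.26,0,0,0],[-0.5,0,0,0,0,0,0],[-0.5,0,0,0,0,0,0]]])

```text
t: 9.52
ee_pos: [712.0, -89.7, 126.8]
orientation: [-1.693, -2.585, -0.074]
ft_force: [-0.0, -0.4, -0.3]
width: 66.2
grasp_force: 0.0
```

servo_tool(plan=[[[0.3,0,0,0,0,0,0],[0.3,0,0,0,0,0,0],[0.3,0,0,0,0,0,0],[0.3,0,0,0,0,0,0],[0.3,0,0,0,0,0,0]]])

```text
t: 9.93
ee_pos: [712.2, -89.9, 127.3]
orientation: [-1.694, -2.585, -0.075]
ft_force: [-0.6, -0.1, 0.2]
width: 36.1
grasp_force: 0.0
```

servo_tool(plan=[[[0.42,0,0,0,0,0,0],[0.42,0,0,0,0,0,0],[0.42,0,0,0,0,0,0]]])

```text
t: 10.18
ee_pos: [712.0, -89.9, 126.9]
orientation: [-1.693, -2.585, -0.074]
ft_force: [-0.2, -0.4, -0.1]
width: 25.8
grasp_force: 0.0
```

servo_tool(plan=[[[0.42,-0.035,-0.015,-0.08,0,0,0],[0.42,0,0,0,0,0,0],[0.42,0,0,0,0,0,0]]])

```text
t: 10.43
ee_pos: [710.3, -90.5, 123.3]
orientation: [-1.693, -2.584, -0.074]
ft_force: [-0.5, 0.7, -0.5]
width: 25.4
grasp_force: 0.0
```

```bash
cat > arc.py <<'E'
from h import *
import sys
o=readout.get_obs();M=R.from_rotvec(o['orientation']).as_matrix();p=o['ee_pos'];tip=p+80*M[:,2]
print('tcp',p.round(1),'tip',tip.round(1),'f',o['ft_force'].round(1),'w',o['width'],'xaz',np.degrees(np.arctan2(M[1,0],M[0,0])).round(2),'q',o['qpos'].round(2))
C=np.array([629.7,54.8]); r=tip[:2]-C
for off in(0,o['width']/2-11):
  g=tip[:2]+off*M[:2,1]-C; print('handle off',round(off,2),'az',np.degrees(np.arctan2(g[1],g[0])).round(2),'r',np.linalg.norm(g).round(1))
st=float(sys.argv[1]);n=int(sys.argv[2]);v=p[:2]-C
for i in range(1,n+1):
  a=np.radians(-st);R2=np.array([[np.cos(a),-np.sin(a)],[np.sin(a),np.cos(a)]]);w=R2@v
  print(((w-v)/40).round(3),end=' '); v=w
  if i%5==0:print()
E
python3 arc.py 2.5 25
```

```text
tcp [710.3 -90.5 123.3] tip [708.9 -85.1  43.5] f [-0.5  0.7 -0.5] w 25.369343373633907 xaz 113.56 q [-0.16  0.77  1.48  0.08  0.92 -0.62]
handle off 0 az -60.47 r 160.8
handle off 1.68 az -59.87 r 160.9
[-0.16  -0.084] [-0.164 -0.077] [-0.167 -0.07 ] [-0.17  -0.063] [-0.173 -0.055] 
[-0.175 -0.048] [-0.177 -0.04 ] [-0.178 -0.032] [-0.18  -0.024] [-0.18  -0.017] 
[-0.181 -0.009] [-0.181 -0.001] [-0.181  0.007] [-0.181  0.015] [-0.18   0.023] 
[-0.179  0.031] [-0.177  0.038] [-0.175  0.046] [-0.173  0.054] [-0.171  0.061] 
[-0.168  0.069] [-0.165  0.076] [-0.161  0.083] [-0.157  0.09 ] [-0.153  0.097]
```

servo_tool(plan=[[[0.42,-0.16,-0.084,0,0,0,-0.5],[0.42,-0.164,-0.077,0,0,0,-0.5],[0.42,-0.167,-0.07,0,0,0,-0.5],[0.42,-0.17,-0.063,0,0,0,-0.5],[0.42,-0.173,-0.055,0,0,0,-0.5]]])

```text
t: 10.85
ee_pos: [677.3, -104.5, 123.7]
orientation: [-1.971, -2.387, -0.084]
ft_force: [1.4, -0.0, -1.1]
width: 25.4
grasp_force: 0.8
```

```bash
python3 arc.py 2.5 20
```

```text
tcp [ 677.3 -104.5  123.7] tip [677.3 -98.9  43.9] f [ 1.4 -0.  -1.1] w 25.409486215420262 xaz 100.94 q [-0.19  0.73  1.56  0.09  0.86 -0.44]
handle off 0 az -72.78 r 160.9
handle off 1.7 az -72.18 r 161.1
[-0.175 -0.048] [-0.177 -0.04 ] [-0.178 -0.033] [-0.18  -0.025] [-0.181 -0.017] 
[-0.181 -0.009] [-0.181 -0.001] [-0.181  0.007] [-0.181  0.015] [-0.18   0.022] 
[-0.179  0.03 ] [-0.177  0.038] [-0.175  0.046] [-0.173  0.053] [-0.171  0.061] 
[-0.168  0.068] [-0.165  0.076] [-0.161  0.083] [-0.158  0.09 ] [-0.154  0.096]
```

servo_tool(plan=[[[0.42,-0.175,-0.048,0,0,0,-0.5],[0.42,-0.177,-0.04,0,0,0,-0.5],[0.42,-0.178,-0.033,0,0,0,-0.5],[0.42,-0.18,-0.025,0,0,0,-0.5],[0.42,-0.181,-0.017,0,0,0,-0.5]]])

```text
t: 11.27
ee_pos: [641.7, -111.0, 123.8]
orientation: [-2.224, -2.163, -0.091]
ft_force: [1.6, 0.8, -1.3]
width: 25.7
grasp_force: 0.8
```

servo_tool(plan=[[[0.42,-0.181,-0.009,0,0,0,-0.5],[0.42,-0.181,-0.001,0,0,0,-0.5],[0.42,-0.181,0.007,0,0,0,-0.5],[0.42,-0.181,0.015,0,0,0,-0.5],[0.42,-0.18,0.022,0,0,0,-0.5]]])

```text
t: 11.68
ee_pos: [605.7, -109.7, 123.9]
orientation: [-2.451, -1.912, -0.098]
ft_force: [1.5, -0.2, -0.2]
width: 25.3
grasp_force: 0.8
```

servo_tool(plan=[[[0.42,-0.179,0.03,0,0,0,-0.5],[0.42,-0.177,0.038,0,0,0,-0.5],[0.42,-0.175,0.046,0,0,0,-0.5],[0.42,-0.173,0.053,0,0,0,-0.5],[0.42,0,0,0,0,0,0]]])

```text
t: 12.1
ee_pos: [576.6, -102.7, 123.8]
orientation: [-2.611, -1.695, -0.1]
ft_force: [0.3, -0.4, 0.4]
width: 25.4
grasp_force: 0.0
```

```bash
python3 arc.py 2.5 5; python3 - <<'E'
from h import *
snap('wrist','w6.png',(240,60,420,240),4)
E
```

```text
tcp [ 576.6 -102.7  123.8] tip [579.8 -98.1  44. ] f [ 0.3 -0.4  0.4] w 25.426123031851407 xaz 65.98 q [-0.22  0.61  1.82  0.1   0.68  0.12]
handle off 0 az -108.08 r 160.8
handle off 1.71 az -107.48 r 161.0
[-0.171  0.062] [-0.168  0.069] [-0.164  0.076] [-0.161  0.083] [-0.157  0.09 ]
```

servo_tool(plan=[[[0.42,-0.171,0.062,0,0,0,-0.5],[0.42,-0.168,0.069,0,0,0,-0.5],[0.42,-0.164,0.076,0,0,0,-0.5],[0.42,-0.161,0.083,0,0,0,-0.5],[0.42,-0.157,0.09,0,0,0,-0.5]]])

```text
t: 12.57
ee_pos: [545.6, -88.2, 124.1]
orientation: [-2.788, -1.405, -0.107]
ft_force: [1.7, -2.6, 0.9]
width: 25.7
grasp_force: 1.3
```

servo_tool(plan=[[[0.42,0,0,0,0,0,0],[0.46,0,0,0,0,0,0],[0.46,0,0,0,0,0,0]]])

```text
t: 12.82
ee_pos: [545.1, -88.0, 123.8]
orientation: [-2.785, -1.408, -0.105]
ft_force: [1.2, -0.9, 0.7]
width: 24.1
grasp_force: 0.5
```

```bash
python3 arc.py 1 3
```

```text
tcp [545.1 -88.  123.8] tip [549.2 -84.2  44. ] f [ 1.2 -0.9  0.7] w 24.1119993388204 xaz 53.67 q [-0.21  0.58  1.91  0.1   0.62  0.35]
handle off 0 az -120.07 r 160.6
handle off 1.06 az -119.7 r 160.7
[-0.062  0.037] [-0.061  0.039] [-0.061  0.04 ]
```

servo_tool(plan=[[[0.46,-0.06,0.037,0,0,0,-0.2],[0.46,0,0,0,0,0,0],[0.46,0,0,0,0,0,0]]])

```text
t: 13.07
ee_pos: [542.5, -86.4, 123.8]
orientation: [-2.799, -1.382, -0.106]
ft_force: [2.2, -1.7, 1.7]
width: 24.1
grasp_force: 1.2
```

```bash
python3 arc.py 1 1
```

```text
tcp [542.5 -86.4 123.8] tip [546.7 -82.7  44. ] f [ 2.2 -1.7  1.7] w 24.05843362944066 xaz 52.59 q [-0.2   0.57  1.91  0.1   0.61  0.37]
handle off 0 az -121.11 r 160.6
handle off 1.03 az -120.74 r 160.7
[-0.061  0.039]
```

servo_tool(plan=[[[0.2,0.01,-0.006,0,0,0,0],[0,0,0,0,0,0,0],[-0.2,0,0,0,0,0,0],[-0.3,0,0,0,0,0,0]]])

```text
t: 13.4
ee_pos: [542.1, -86.4, 123.5]
orientation: [-2.798, -1.381, -0.104]
ft_force: [0.3, 0.3, -0.1]
width: 46.8
grasp_force: 0.0
```

servo_tool(plan=[[[-0.3,0,0,0.5,0,0,0],[-0.3,0,0,0.8,0,0,0],[-0.3,0,0,0.8,0,0,0],[-0.3,-0.6,-0.6,0.3,0,0,0],[-0.3,-0.7,-0.7,0,0,0,0]]])

```text
t: 13.82
ee_pos: [492.8, -138.6, 223.1]
orientation: [-2.8, -1.388, -0.113]
ft_force: [1.0, -0.9, -0.8]
width: 57.5
grasp_force: 0.0
```

servo_tool(plan=[[[-0.3,-0.6,-0.8,0,0,0,0],[-0.3,-0.6,-0.8,0,0,0,0],[-0.3,-0.6,-0.8,0,0,0,0],[-0.3,-0.4,-0.8,0,0,0,0],[-0.3,0,0,0,0,0,0]]])

```text
t: 14.23
ee_pos: [400.0, -270.5, 219.9]
orientation: [-2.802, -1.376, -0.104]
ft_force: [0.2, -0.5, 0.2]
width: 57.4
grasp_force: 0.0
```

```bash
python3 - <<'E'
from h import *
c=cam('top');K,Rm,t=c
im=vision.get_image('top');cv2.imwrite('pics/top4.png',im[...,::-1].copy())
o=readout.get_obs();print(o['ee_pos'],o['ft_force'],o['t'])
# rectify z=60 plane around the nut, 2px/mm; compare head+handle with start image under rotation
C=np.array([629.7,54.8]);S=2;N=500
def rect(img):
    # dest pixel -> world -> image
    g=(np.mgrid[0:N,0:N]-N/2)/S
    X=C[0]+g[1];Y=C[1]+g[0];Z=60-np.hypot(g[0],g[1])*np.tan(np.radians(4))+3
    P=np.stack([X,Y,Z],-1)@Rm.T+t;q=P@K.T
    return cv2.remap(img,(q[...,0]/q[...,2]).astype('f4'),(q[...,1]/q[...,2]).astype('f4'),cv2.INTER_LINEAR)
a=rect(cv2.cvtColor(cv2.imread('pics/top1.png'),cv2.COLOR_BGR2GRAY)).astype('f4');b=rect(cv2.cvtColor(im,cv2.COLOR_RGB2GRAY)).astype('f4')
# angular profile of dark hole/bright handle on ring r=100..215mm
for n,i in(('start',a),('now',b)):
    p=cv2.warpPolar(i,(N//2,720*2),(N/2,N/2),N/2,cv2.WARP_POLAR_LINEAR)  # rows: 0.25deg, clockwise in image coords = +world angle (X right,Y down)
    np.save(n,p)
A=np.load('start.npy');B=np.load('now.npy')
# handle template: start window az -66..-50 -> template match in now
for (r0,r1,d) in((200,440,12),(300,460,10),(30,100,70)):
    rows=int((360-60.5-d)*4),int((360-60.5+d)*4)
    T=A[rows[0]:rows[1],r0:r1];r=cv2.matchTemplate(np.vstack([B,B[:200]]),T,cv2.TM_CCOEFF_NORMED)[:1440,0] if 0 else cv2.matchTemplate(B[:, r0:r1],T,cv2.TM_CCOEFF_NORMED)[:,0]
    k=r.argsort()[::-1][:3];print(r0,r1,[( (j-rows[0])/4,round(float(r[j]),2)) for j in k])
E
```

```text
[ 401.03306088 -268.77980438  219.80564979] [-1.18318145  0.9766041   0.56749401] 14.2833
200 440 [(np.float64(-60.5), 0.51), (np.float64(-60.75), 0.51), (np.float64(0.5), 0.5)]Traceback (most recent call last):
  File "<stdin>", line 22, in <module>
cv2.error: OpenCV(4.12.0) /io/opencv/modules/imgproc/src/templmatch.cpp:587: error: (-215:Assertion failed) corr.rows <= img.rows + templ.rows - 1 && corr.cols <= img.cols + templ.cols - 1 in function 'crossCorr'
```

```bash
python3 - <<'E'
from h import *
c=cam('top');g=cv2.imread('pics/top4.png',0);C=np.array([629.7,54.8])
h0=np.array([737.0,-149.9])-C;print('start az',np.degrees(np.arctan2(h0[1],h0[0])),np.linalg.norm(h0))
G=cv2.resize(g,None,fx=6,fy=6,interpolation=cv2.INTER_CUBIC).astype('f4')
# hole = dark disc (2px radius) inside bright ring
k=np.full((49,49),0,'f4');cv2.circle(k,(24,24),22,1,-1);cv2.circle(k,(24,24),14,0,-1);k/=k.sum();d=np.zeros_like(k);cv2.circle(d,(24,24),9,1,-1);d/=d.sum()
s=cv2.filter2D(G,-1,k-d)
best=[]
for az in np.arange(-170,-80,.25):
  for r in np.arange(222,242,1.5):
    P=[*(C+r*np.array([np.cos(np.radians(az)),np.sin(np.radians(az))])),48.5];u=proj(c,P)*6+2.5
    best.append((s[int(u[1]+.5),int(u[0]+.5)],az,r))
print(sorted(best)[::-1][:6])
E
```

```text
start az -62.33729288874992 231.11767565463268
[(np.float32(111.28192), np.float64(-122.75), np.float64(231.0)), (np.float32(107.55877), np.float64(-123.0), np.float64(231.0)), (np.float32(105.606865), np.float64(-122.5), np.float64(231.0)), (np.float32(103.57024), np.float64(-122.75), np.float64(232.5)), (np.float32(100.329315), np.float64(-122.5), np.float64(232.5)), (np.float32(97.539474), np.float64(-123.0), np.float64(232.5))]
```

The handle's hole turned 60.4° at the same radius of 231 mm. The wrench is still seated and the arm is clear, so I'm handing in.

```bash
python3 -c "
from workcell import close_job
print(close_job())"
```

```text
the job is handed in; nothing more can be done
None
```

I closed the jaws onto the nut with five strokes of the worm, then pulled the handle about 60° clockwise (60.4° by the overhead camera); the wrench was left snug on the nut and the job is handed in.

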